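Snap the spring handle across the steamer basket

ROBOT

A 6-joint arm with a two-finger parallel gripper is mounted at the origin on the work surface. World frame = base frame: x ahead of the robot, y to its left, z up, the work surface at z = 0. Lengths are in m, angles in degrees, forces in N, time in s.
With the tool pointing down it reaches from about 0.375 to 0.75 m from the base axis. Payload 9 kg.
Tool frame: the origin (TCP) lies where the fingers leave the gripper's body, on its centre line; the fingertips stand 73 mm ahead of it and the grasp point (between the pads) lies 54 mm ahead of it (robot.tip_reach is the distance from the TCP to the fingertips, in m); z points along the fingers, y is the direction in which the jaws open and shut (so a half turn about z gives the same grasp; the last joint's range is limited). The gripper opens to 85 mm and grips with 20 to 120 N. Pads are 22 mm wide; open, the fingers measure 114 mm over their backs; the gripper's body (76 mm by 85 mm) begins 54 mm behind the grasp point. The pads swing forward as they close: fully open they stand 13 mm farther back than shut.
Start: joints at [-77.389, 5.964, 5.575, 89.605, 0, 77.527], TCP at [0.254, -0.543, 0.304] pointing down, gripper open.
Joint ranges: [-171.21, 171.21], [-48.23, 106.86], [-62.78, 66.21], [-105.2, 120.99], [-86.42, 89.51], [-180, 180]. Speed limits (degrees/s): [127.2, 127.2, 147.25, 180, 180, 180].

INTERFACE

Orientations are given as [roll, pitch, yaw] about the fixed x, y, z axes, in that order (R = Rz(yaw) Ry(pitch) Rx(roll)).
In Python, from plant import robot gives the robot as it stands. Calls block until the motion is done:
- robot.move_pose(position, orientation): joint-space move of the TCP to a pose.
- robot.line_to(position, vel=0.15, rotation=None, guard=None): straight line of the TCP; rotation=None keeps the orientation; vel is the mean speed in m/s. With guard (N) it stops when the force on the tool has changed by that much, and returns True; else False.
- robot.goto_joints(angles): joint-space move.
- robot.set_gripper(opening): finger opening in m; the grip force is fixed at half the most; returns when the fingers have stopped.
- robot.pause(seconds).
- robot.ik(position, orientation): joint angles nearest the present ones, or None.
- robot.observe(): the state.
- robot.grab_frame(name): name is "side" or "top" or "wrist"; returns the picture (480x640x3 uint8, blue, green, red); there is no depth.
- robot.get_calibration(name): a dict with "vertical_fov" (degrees; the focal length in pixels is half the picture's height over the tangent of half this angle, whatever the lens; pixels are square), "cx", "cy" (the principal point, pixels), "k1" (the pictures are not rectified: a ray, as slopes to the right and down, at radius r is drawn at 1 + k1 r^2 times it, then the intrinsics apply), "rvec" (rotation vector, rad) and "tvec" (3), from world to camera coordinates, as OpenCV has them. Camera axes: x right, y down, z forward; pixel columns grow to the right and rows downward; lengths in m; the calibration is good to about 2 mm. A picture is of the moment at which its call begins: read the wrist's pose just before it. get_calibration takes no time and is no camera call; for the wrist camera it gives the pose at the moment of the call.
A pose or a line that the arm cannot do raises robot.IKError and nothing moves.
- robot.job_done(): hands the job in, once; it reports no verdict.
The state is a dict: "time": time; "q": joint angles; "qvel": joint speeds; "joint_torque": joint torques, N m; "tool_pos": TCP position; "tcp_rot": TCP orientation; "ft_force": force on the tool from outside, world axes, zero at the start; "torque": the same for the moment, N m; "gripper_width": finger opening in m.
Only numpy, scipy, OpenCV 4.12 (cv2) and the standard library are available. Lean on these libraries where they do the work, as an engineer would, in place of code of your own. Each camera call takes 0.05 s, during which the arm holds its last target.

TASK

Fit the steamer basket's spring handle so that the basket can be lifted out: squeeze the handle's two orange tabs together, lower it between the two black end cups across the mouth of the basket and let go so that it springs out and both its ends sit in the cups, tabs still pointing up. Leave the sugar bowl where it stands.

Things in the scene. Friction and masses are not known exactly. Their poses are not given: they have to be found in the camera images.
- handle: Black bar handle, 190 mm along its y, z up, ~170 g. Origin: underside, below mid-length when free. Axis 20 mm up, sleeves 22 mm dia, end pins 14 mm dia, rubber feet 40 mm wide. 2 upright orange tabs, 26 mm wide, 5 thick, tops 68 mm up, outer faces at y = -33, +33 mm. Ends alike: fits either way round. Origin moves with the -y half, so squeezed by q the middle (of bar and tabs) is at y = -q/2
- handle_slide (a joint): How far the handle is squeezed, m: 0 = free (190 mm long, tabs 66 mm over their outer faces), 0.040 = hard stop (150 mm long, tabs 26 mm over). The spring pushes out with 4 N when free, rising to 8 N at the stop. Seated in the cups it reads about 0.005.
- steamer: Aluminium pot, basket seated in it, fixed; origin centre of underside, z up. 218 mm dia, rim 114 mm up, ears to 132 mm at +x and -x. Two black round cups face each other across the mouth along y, axis 125 mm up: bore 40 mm, outside 46 mm, rims at y = -82.5, +82.5 mm, 10 mm deep, floors at y = -92.5, +92.5 mm. Free space between the cups down to the basket floor, 49 mm up.
- sugar_bowl: White ceramic sugar bowl with its lid on, 96 mm diameter, 99 mm high; origin at the centre of its underside. A bystander.
There are look-alikes about, which are no part of the job. There is more than one size of the handle; the job needs the middle-sized.

How it is judged (in metres and radians):
On the way:
1. the handle is squeezed short, off the counter (value of joint handle_slide above 0.012 m and height (world z) of handle above 0.04 m), for 0.2 s.
At the end, for the whole second after the job is handed in: The handle rests across the basket, both ends sprung into the cups: squeezed only 1 to 10 mm, its origin 87 to 123 mm above the steamer's (105 if centred), within 20 mm of it sideways and 10 mm along the cups' line, within 0.2 rad of that line, tabs up within 0.4 rad, at rest (value of joint handle_slide between 0.001 and 0.01 m and y of handle in the frame of steamer between -0.01 and 0.01 m and x of handle in the frame of steamer between -0.02 and 0.02 m and z of handle in the frame of steamer between 0.087 and 0.123 m and angle between the y axis of handle and the y axis of steamer, either way round below 0.2 rad and angle between handle's own z axis and vertical below 0.4 rad and linear speed of handle below 0.02 m/s); the robot touches nothing.
It fails at once if the sugar bowl is pushed more than 30 mm (distance of sugar_bowl from where it was at the start of the episode above 0.03 m).
It also fails if it takes over 40 s, if anything falls off the work surface, if the arm or the gripper's body presses on something with over 40 N, if the wrist force passes 120 N, or if a joint passes its speed limit or range.

## Working session

There is one attempt and no reset: what is moved stays moved. The work goes in short steps, each a Python script; the robot and the scene stay as the last script left them, time stands still between calls to the robot, and variables do not carry over. Pictures are saved under pics/ and viewed, and the job is handed in when it is done.

```bash
ls; mkdir -p pics
python3 - <<'E'
from plant import robot
import cv2
for n in ("side","top","wrist"):
    cal=robot.get_calibration(n); print(n,cal)
    cv2.imwrite(f"pics/{n}0.png",robot.grab_frame(n))
print(robot.observe())
E
```

```text
pics
side {'vertical_fov': 51.25687413817687, 'cx': 320.05525923266987, 'cy': 233.47501698739123, 'k1': -0.02094421934424298, 'rvec': array([ 0.12351792, -2.93970046,  1.06804829]), 'tvec': array([0.55394985, 0.07174442, 0.777502  ])}
top {'vertical_fov': 46.33098249361855, 'cx': 320.85795592920533, 'cy': 244.99993913213308, 'k1': -0.04849271062275044, 'rvec': array([ 2.17252137, -2.17296009,  0.08783206]), 'tvec': array([-0.00736275,  0.57860221,  1.063232  ])}
wrist {'vertical_fov': 61.09518919169299, 'cx': 323.5860727162664, 'cy': 232.93578061408695, 'k1': -0.05554278870941586, 'rvec': array([-2.40278917,  1.52950219,  0.2602767 ]), 'tvec': array([-0.59947244, -0.04255115,  0.38196711])}
{'time': 0.15, 'q': array([-7.73911636e+01,  5.99040350e+00,  5.53950577e+00,  8.96040766e+01,
        5.78895648e-04,  7.75271960e+01]), 'qvel': array([ 0.00781806, -0.10455077,  0.23076736, -0.01354205,  0.0697101 ,
        0.04134212]), 'joint_torque': array([ 2.30453181e-03, -5.57356167e+01,  5.04006600e+01,  1.25694889e-02,
       -2.98179521e-04,  1.42505621e-05]), 'tool_pos': array([ 0.25432401, -0.54325046,  0.30332579]), 'tcp_rot': array([-1.79946448e+02, -1.24383842e-02,  2.50816343e+01]), 'ft_force': array([-0.08948964, -0.38400677,  0.69227105]), 'torque': array([ 0.03197145, -0.02553843, -0.07365331]), 'gripper_width': 0.0852934265100629}
```

View pics/top0.png

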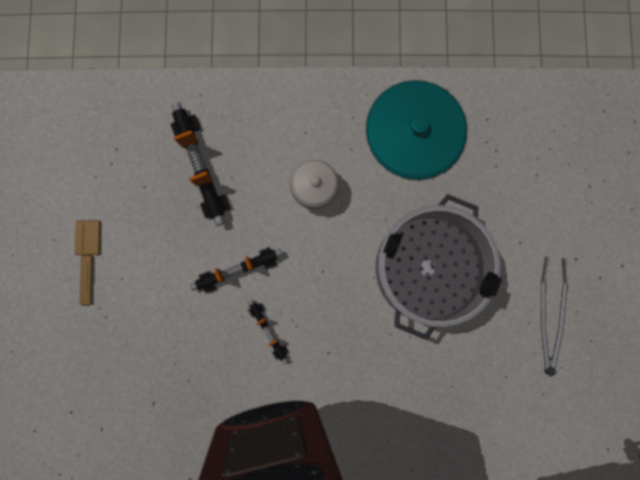

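View pics/side0.png

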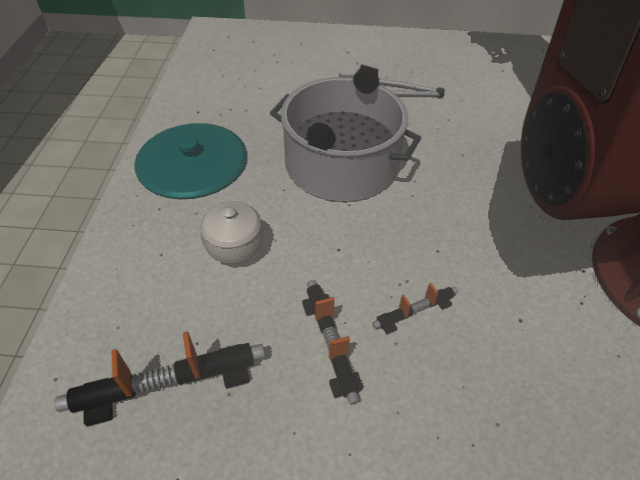

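View pics/wrist0.png

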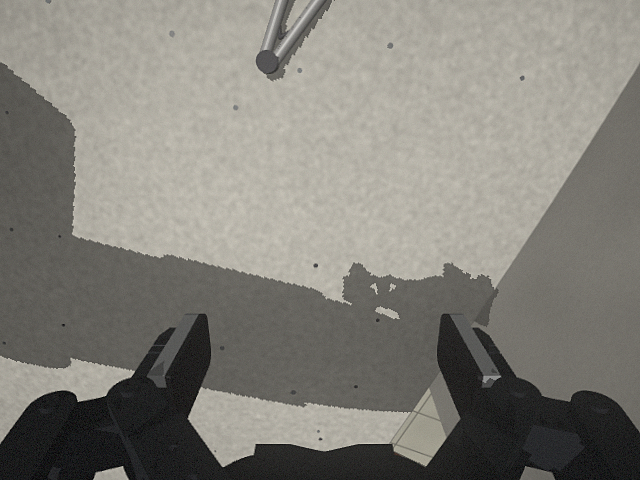

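Handles in the top view are at about (200,165) large, (238,270) middle and (268,332) small. The middle one should measure 190 mm. I'll enlarge it and the pot.

```bash
cat > h.py <<'E'
import numpy as np, cv2
from plant import robot
def cam(n,cal=None):
    c=cal or robot.get_calibration(n); f=240/np.tan(np.radians(c["vertical_fov"])/2)
    R=cv2.Rodrigues(np.array(c["rvec"]))[0]; return c,f,R,np.array(c["tvec"]).ravel()
def ray(n,uv,cal=None):
    c,f,R,t=cam(n,cal); d=(np.array(uv,float)-[c["cx"],c["cy"]])/f
    s=d.copy()
    for _ in range(20): s=d/(1+c["k1"]*(s@s))
    return -R.T@t, R.T@np.array([s[0],s[1],1])
def at_z(n,uv,z,cal=None):
    o,d=ray(n,uv,cal); return o+d*(z-o[2])/d[2]
def proj(n,P,cal=None):
    c,f,R,t=cam(n,cal); p=R@np.array(P,float)+t; s=p[:2]/p[2]
    return s*(1+c["k1"]*(s@s))*f+[c["cx"],c["cy"]]
def crop(img,x0,y0,x1,y1,k,fn): cv2.imwrite(fn,cv2.resize(img[y0:y1,x0:x1],None,fx=k,fy=k,interpolation=cv2.INTER_CUBIC))
E
python3 - <<'E'
from h import *
t=cv2.imread("pics/top0.png");s=cv2.imread("pics/side0.png")
crop(t,180,235,300,305,6,"pics/c1.png");crop(t,365,185,515,350,3.6,"pics/c2.png");crop(s,290,270,370,410,4,"pics/c3.png");crop(s,260,55,460,205,4,"pics/c4.png")
for z,a,b in((.03,(178,106),(221,224)),(.02,(194,287),(284,252)),(.012,(254,304),(284,358))):
    A,B=at_z("top",a,z),at_z("top",b,z);print(A,B,np.linalg.norm(A-B))
E
```

```text
[0.85644451 0.27722672 0.03      ] [0.61931528 0.18674129 0.03      ] 0.2538067811460519
[0.49713763 0.23951485 0.02      ] [0.56542167 0.06444094 0.02      ] 0.18791908446103345
[0.46429223 0.12306586 0.012     ] [0.36021716 0.06395035 0.012     ] 0.11969236626167849
```

View pics/c1.png

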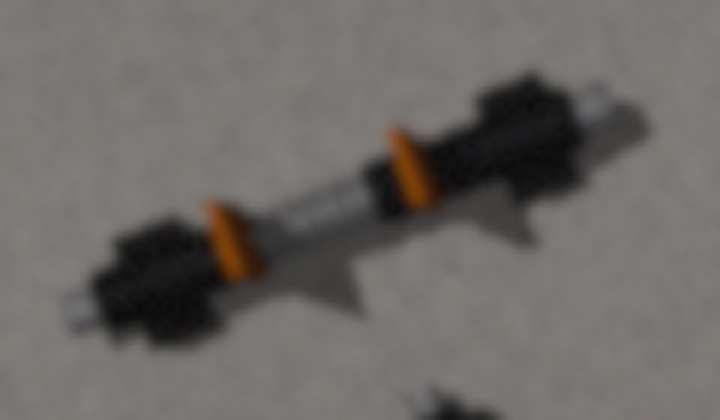

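View pics/c2.png

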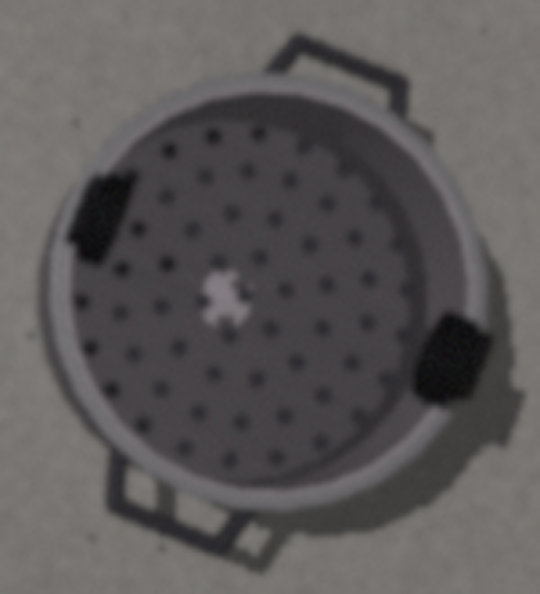

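View pics/c3.png

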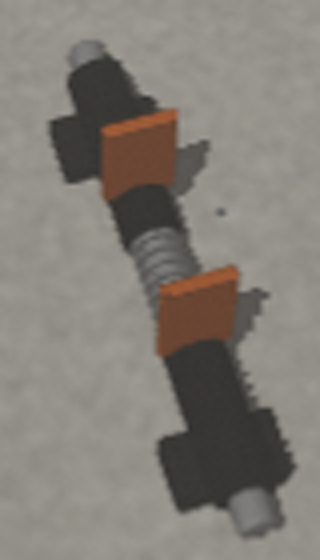

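View pics/c4.png

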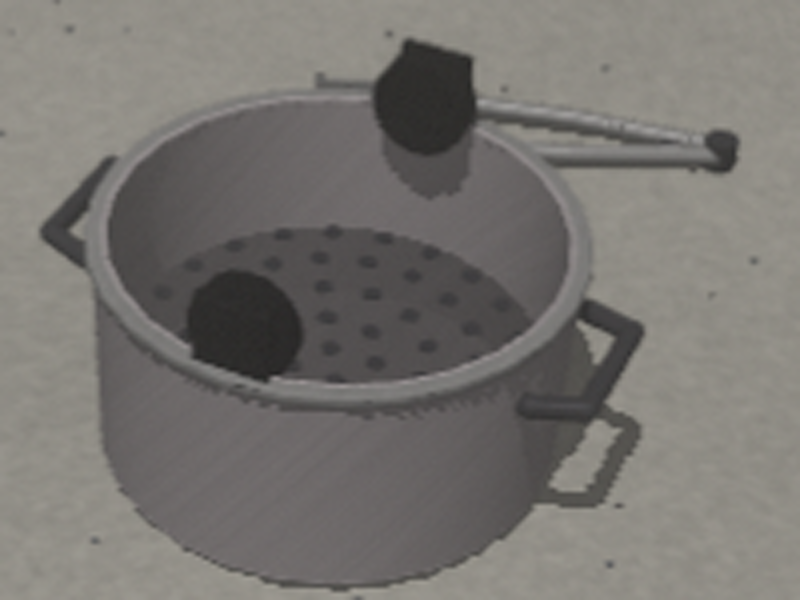

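The middle handle measures 188 mm over the pins, against 190 mm given. The others measure 254 and 120 mm, so the one at top (238,270) is the target. Next I fit its pose and the pot's from features in both views.

```bash
cat > fit.py <<'E'
from h import *
from scipy.optimize import least_squares
def up(c,o,k): return (np.array(c,float)+.5)/k-.5+o
def fit(obs,x0):
    def tr(p,P):
        c,s=np.cos(p[2]),np.sin(p[2]);return [p[0]+c*P[0]-s*P[1],p[1]+s*P[0]+c*P[1],P[2]]
    def r(p): return np.concatenate([proj(n,tr(p,P))-u for n,P,u in obs])
    s=least_squares(r,x0,loss="soft_l1"); return s.x,r(s.x).reshape(-1,2)
E
python3 - <<'E'
from fit import *
print("cams",[ray(n,(320,240))[0].round(3) for n in("side","top")])
o1=(180,235);o3=(290,270)
T=lambda c:up(c,o1,6);S=lambda c:up(c,o3,4)
m=.001
# local y' axis toward near (world +y) end
obs=[("top",[0,.095,.02],T((67,312))),("top",[0,-.095,.02],T((608,95))),
("side",[0,.095,.02],S((260,518))),
("side",[.013,.033,.068],S((160,297))),("side",[-.013,.033,.068],S((238,278))),
("side",[.013,-.028,.068],S((102,140))),("side",[-.013,-.028,.068],S((178,122)))]
for sgn in(1,):
    p,r=fit(obs,[.53,.15,.37]);print("handle",p,np.degrees(p[2]));print(r.round(1))
# steamer: top crop 3.6 / side crop 4
T=lambda c:up(c,(365,185),3.6);S=lambda c:up(c,(260,55),4)
# rim outer ellipse extremes on top view -> centre
E=[(49,290),(484,300),(262,72),(270,508)]
pts=np.array([at_z("top",T(c),.114) for c in E]);print(pts)
print("centre",(pts[0]+pts[1])/2,(pts[2]+pts[3])/2, np.linalg.norm(pts[0]-pts[1]),np.linalg.norm(pts[2]-pts[3]))
# cups top: rims (inner edges), outside top line z=.148, in top view
for c in[(120,215),(432,358),(95,217),(462,360)]: print(c,at_z("top",T(c),.148).round(4))
# ears outer bars
for c in[(355,62),(168,528)]: print("ear",at_z("top",T(c),.13).round(4))
for c in[(245,328),(428,97)]: print("cup side",S(c))
E
```

```text
cams [array([0.528, 0.486, 0.633]), array([ 0.483, -0.016,  1.11 ])]
handle [0.53042226 0.15721449 0.39477014] 22.61866277734644
[[ 0.5  2.1]
 [ 0.5  0.8]
 [-0.3  3.4]
 [ 0.   0.6]
 [ 0.1 -0.3]
 [-0.4 -0.2]
 [-0.8 -0.8]]
[[ 0.53470008 -0.11011302  0.114     ]
 [ 0.52953238 -0.32556772  0.114     ]
 [ 0.64341703 -0.21742395  0.114     ]
 [ 0.42773587 -0.2175845   0.114     ]]
centre [ 0.53211623 -0.21784037  0.114     ] [ 0.53557645 -0.21750422  0.114     ] 0.21551666505063072 0.21568121527653175
(120, 215) [ 0.5688 -0.1412  0.148 ]
(432, 358) [ 0.5003 -0.2893  0.148 ]
(95, 217) [ 0.5678 -0.1292  0.148 ]
(462, 360) [ 0.4993 -0.3037  0.148 ]
ear [ 0.6458 -0.2601  0.13  ]
ear [ 0.4192 -0.165   0.13  ]
cup side [320.875 136.625]
cup side [366.625  78.875]
```

```bash
cat > ov.py <<'E'
from h import *
def W(p,P):
    c,s=np.cos(p[2]),np.sin(p[2]);return [p[0]+c*P[0]-s*P[1],p[1]+s*P[0]+c*P[1],P[2]+(p[3] if len(p)>3 else 0)]
def hlines(q=0):
    L=[]
    for s in(1,-1):
        for y in(.033,.028): L.append([(x,s*y,z) for x,z in((-.013,.04),(-.013,.068),(.013,.068),(.013,.04))])
        L.append([(.007*np.cos(a),s*.095,.02+.007*np.sin(a)) for a in np.linspace(0,6.3,25)])
    return L
def slines():
    a=np.linspace(0,6.3,60);L=[[(.109*np.cos(t),.109*np.sin(t),.114) for t in a],[(.109*np.cos(t),.109*np.sin(t),0) for t in a]]
    for s in(1,-1):
        L.append([(.023*np.cos(t),s*.0825,.125+.023*np.sin(t)) for t in a])
    return L
def draw(n,img,p,L,k,o,cal=None):
    for l in L:
        pts=np.array([((proj(n,W(p,P),cal)-o)+.5)*k-.5 for P in l])
        cv2.polylines(img,[np.round(pts*8).astype(int)],False,(0,255,0),1,cv2.LINE_AA,3)
def over(n,src,fn,p,L,box,k,cal=None):
    x0,y0,x1,y1=box;im=cv2.resize(src[y0:y1,x0:x1],None,fx=k,fy=k,interpolation=cv2.INTER_CUBIC)
    im=cv2.convertScaleAbs(im,alpha=1.5)
    draw(n,im,p,L,k,(x0,y0),cal);return im
def pad(ims,fn):
    H=max(i.shape[0] for i in ims);im=np.hstack([cv2.copyMakeBorder(i,0,H-i.shape[0],0,4,0) for i in ims]);cv2.imwrite(fn,im);print(im.shape)
E
python3 - <<'E'
from ov import *
t=cv2.imread("pics/top0.png");s=cv2.imread("pics/side0.png")
h=[.5304,.155,np.radians(22.)];st=[.534,-.217,np.radians(-23)]
pad([over("top",t,0,h,hlines(),(185,235,295,305),4),over("side",s,0,h,hlines(),(295,270,375,410),4)],"pics/o1.png")
pad([over("top",t,0,st,slines(),(370,190,510,350),2.7),over("side",s,0,st,slines(),(265,55,425,205),2.6)],"pics/o2.png")
E
```

```text
(560, 768, 3)
(432, 802, 3)
```

View pics/o1.png

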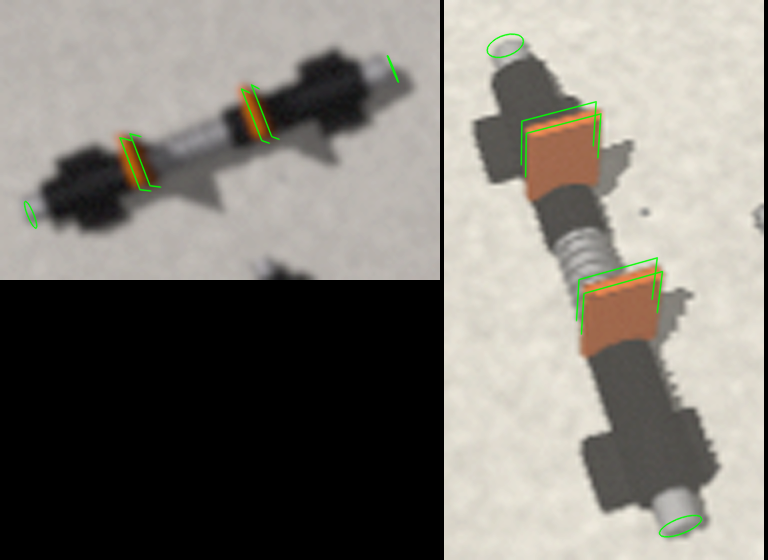

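View pics/o2.png

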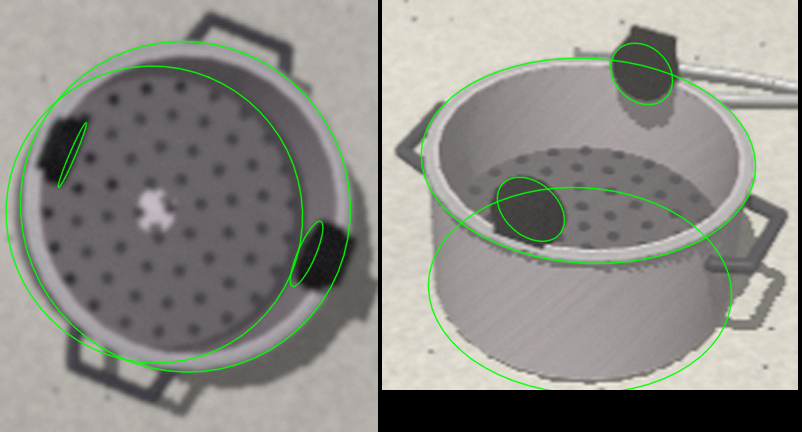

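Both fits sit within about 2 mm: handle at (0.530, 0.155) yaw 22°, steamer at (0.534, -0.217) yaw -23°. I'll move above the handle and check with the wrist camera.

Run:
```python
from ov import *
P=[.530,.155,.26]
j=robot.ik(P,[180,0,-158]);print(j)
robot.move_pose(P,[180,0,-158])
o=robot.observe();cal=robot.get_calibration("wrist");im=robot.grab_frame("wrist");cv2.imwrite("pics/w1.png",im)
print(o["time"],o["q"].round(1),o["tool_pos"],o["tcp_rot"])
import pickle;pickle.dump(cal,open("w1.pkl","wb"))
i=over("wrist",im,0,[.530,.155,np.radians(22)],hlines(),(0,0,640,480),1.25,cal);cv2.imwrite("pics/w1o.png",i)
```

```text
[  2.72791554  -2.64900919  -7.75147066  84.89753853   0.
 -19.27208446]
2.8083 [  2.7  -2.6  -7.7  84.9  -0.  -19.3] [0.53026328 0.15437456 0.26001657] [-1.79990383e+02  2.76872684e-03 -1.58078904e+02]
```

View pics/w1o.png

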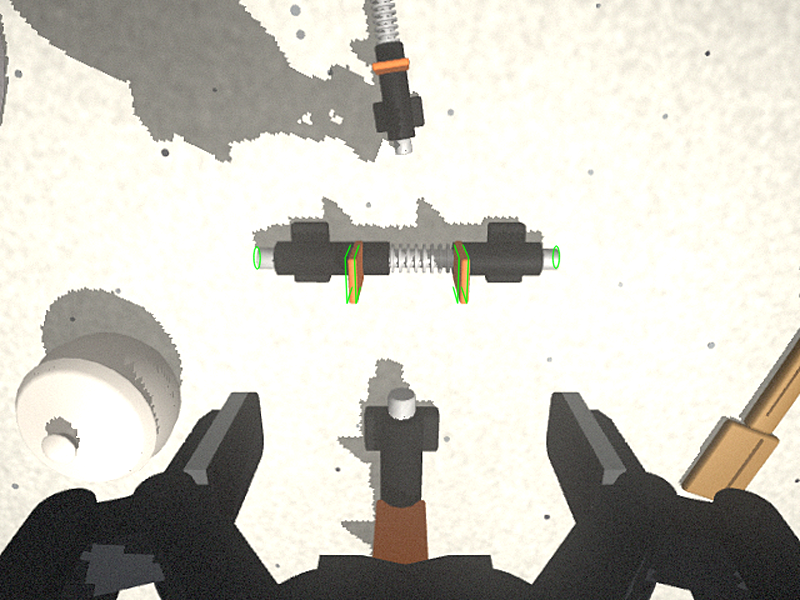

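The overlay matches the wrist view: tabs at about (350,275) and (462,275) lie on the model within 1–2 mm, and both jaws clear the neighbouring handles. Now the grasp.

Run:
```python
from ov import *
robot.line_to([.530,.155,.111],vel=.15)
robot.set_gripper(.02)
o=robot.observe();print(o["time"],o["gripper_width"],o["tool_pos"],o["ft_force"])
robot.line_to([.530,.155,.16],vel=.1)
o=robot.observe();print(o["time"],o["gripper_width"],o["tool_pos"],o["ft_force"])
cv2.imwrite("pics/w2.png",robot.grab_frame("wrist"));crop(robot.grab_frame("side"),250,180,450,420,2.5,"pics/s2.png")
```

```text
4.5833 0.024209381800881308 [0.53259672 0.15519754 0.11500255] [-1.60449347 -0.28138914 19.66880939]
5.225 0.024565237127811456 [0.52975422 0.15497667 0.15947926] [-0.52093141 -0.25854769 -0.8318149 ]
```

View pics/w2.png

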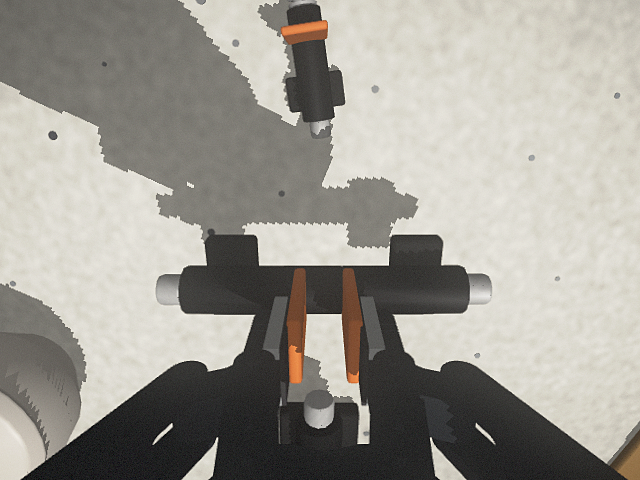

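View pics/s2.png

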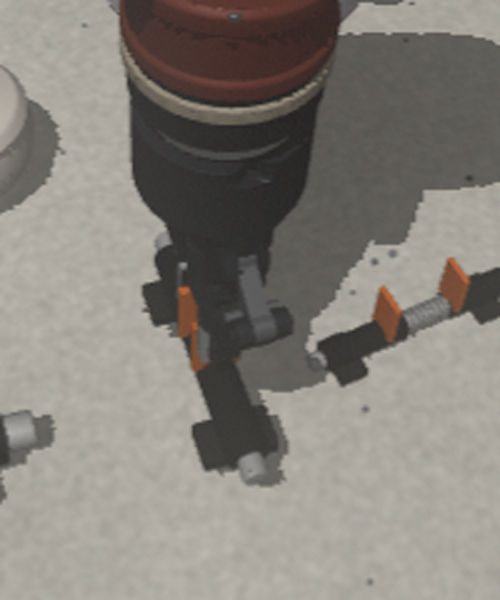

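The handle is held fully squeezed, with its pins at (157,289) and (492,289). I'll measure its height and offset in the gripper from those pin ends.

Run:
```python
from ov import *
im=cv2.imread("pics/w2.png")
o=robot.observe();cal=robot.get_calibration("wrist")
for z in(.06,.065,.07):
    A,B=at_z("wrist",(157,289),z),at_z("wrist",(492,289),z);print(z,A,B,np.linalg.norm(A-B),(A+B)/2-o["tool_pos"])
T=[.534,-.217];print([robot.ik([*T,z],[180,0,157]) for z in(.33,.225)])
```

```text
0.06 [0.56025587 0.08294007 0.06      ] [0.50158161 0.2287393  0.06      ] 0.15716260016250813 [ 0.00146579  0.0008791  -0.09894508]
0.065 [0.55703349 0.08411838 0.065     ] [0.50008729 0.22562354 0.065     ] 0.15253387082154832 [-8.92559185e-04 -8.96225876e-05 -9.39450801e-02]
0.07 [0.55381111 0.08529668 0.07      ] [0.49859298 0.22250779 0.07      ] 0.14790514148058848 [-0.0032509  -0.00105835 -0.08894508]
[array([-35.10874079,   2.25365586,   4.41831034,  92.16465448,
         0.        , -12.10874079]), array([-35.10874079,   1.81097372,  -6.94519427,  81.24383201,
         0.        , -12.10874079])]
```

Axis is about 94 mm below the TCP and offset is about 1 mm. That puts the seat height at TCP z = 0.219. Next I carry it over and check before going fully down.

Run:
```python
from ov import *
robot.line_to([.530,.155,.33],vel=.2)
robot.move_pose([.534,-.217,.33],[180,0,157])
g=robot.line_to([.534,-.217,.275],vel=.12,guard=15)
o=robot.observe();print(g,o["time"],o["gripper_width"],o["tool_pos"],o["tcp_rot"],o["ft_force"])
cal=robot.get_calibration("wrist");im=robot.grab_frame("wrist");s=robot.grab_frame("side")
st=[.534,-.217,np.radians(-23)]
cv2.imwrite("pics/w3.png",over("wrist",im,0,st,slines(),(0,0,640,480),1.2,cal))
cv2.imwrite("pics/s3.png",over("side",s,0,st,slines(),(240,20,450,210),3.5))
```

```text
False 8.325 0.02436913643702992 [ 0.53419098 -0.21669617  0.27560455] [-1.79995324e+02  2.91975305e-02  1.57035751e+02] [ 0.05591098 -0.22399825 -0.38174612]
```

View pics/w3.png

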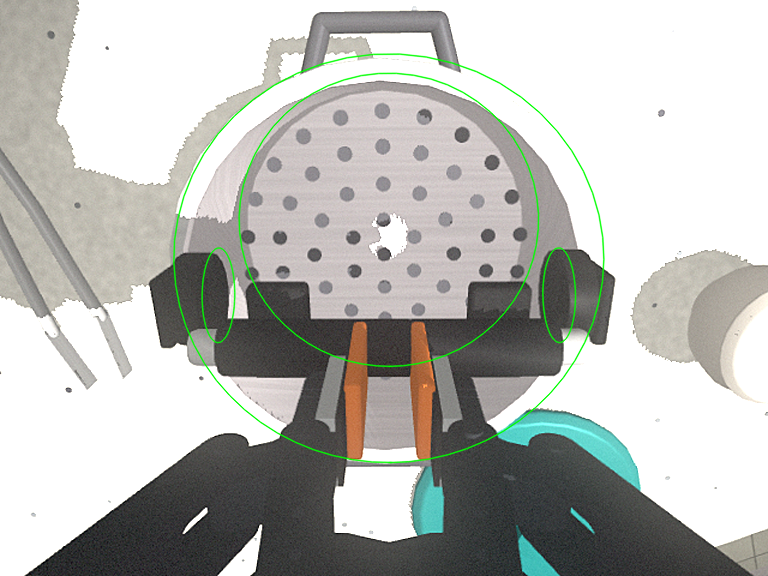

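View pics/s3.png

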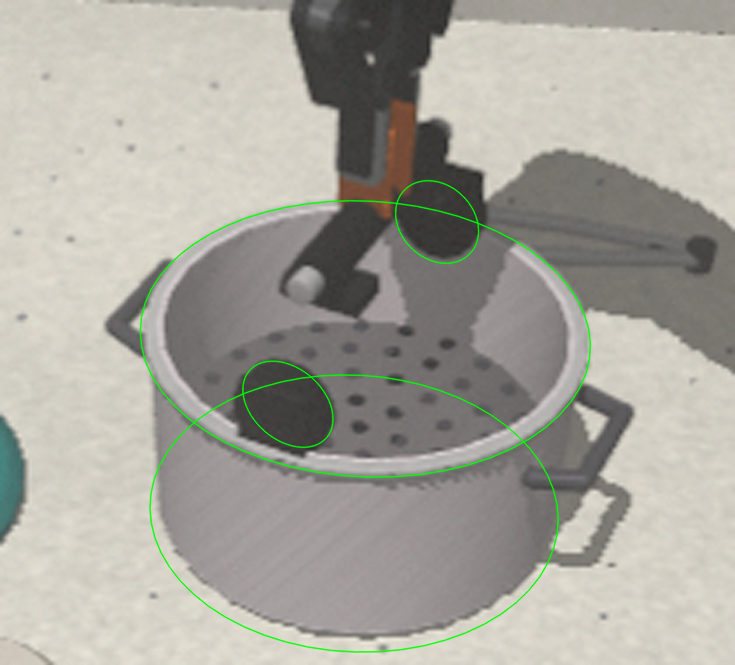

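The wrist view shows cup rims at x≈228 and 541 against 235 and 543 in the model, so the cups sit about 2 mm toward -y. I'll shift 1.5 mm that way and lower to seat height.

Run:
```python
from ov import *
g=robot.line_to([.5334,-.2184,.219],vel=.06,guard=12)
o=robot.observe();print(g,o["time"],o["gripper_width"],o["tool_pos"],o["ft_force"])
cv2.imwrite("pics/w4.png",robot.grab_frame("wrist"));crop(robot.grab_frame("side"),240,20,450,210,3.5,"pics/s4.png")
```

```text
False 9.5083 0.024380589884685017 [ 0.53357652 -0.21850005  0.2194955 ] [-0.29819736 -0.2290187  -1.6196341 ]
```

View pics/w4.png

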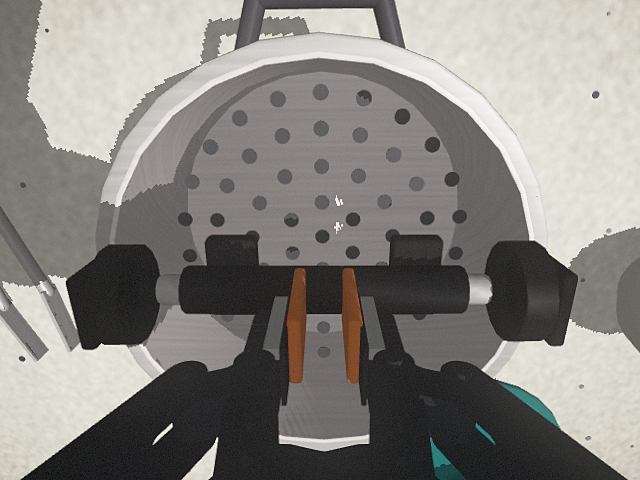

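View pics/s4.png

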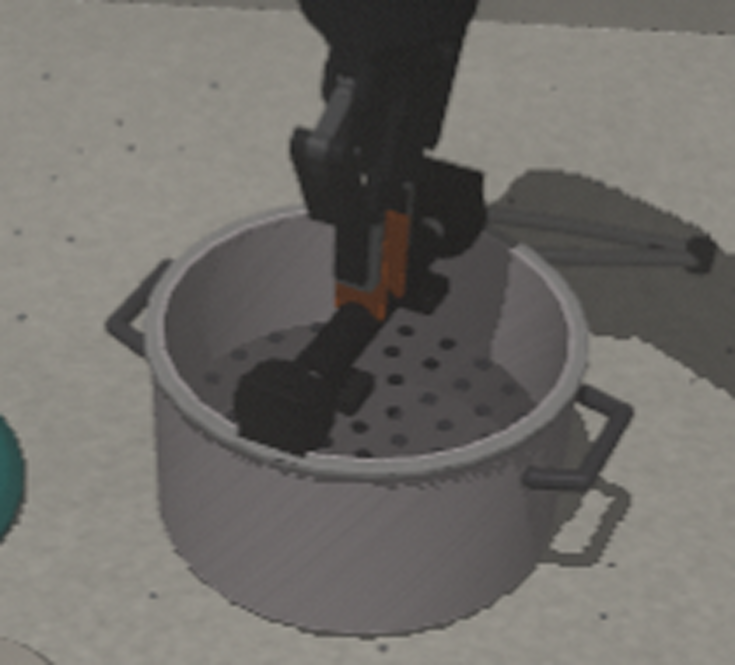

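Bar axis at row 289 lines up with the cup centres (rows about 293), and the end gaps are even. I'll release in steps, lowering slightly to offset the pads swinging back as they open.

Run:
```python
from ov import *
for w,z in((.036,.2177),(.046,.216),(.055,.2145)):
    robot.set_gripper(w); robot.line_to([.5334,-.2184,z],vel=.03)
    o=robot.observe();print(o["time"],o["gripper_width"],o["ft_force"].round(2))
cv2.imwrite("pics/w5.png",robot.grab_frame("wrist"))
```

```text
10.1333 0.03585804095215825 [ 0.35  1.07 -0.99]
10.6417 0.04646428680352657 [ 0.33  0.71 -1.26]
11.15 0.05516925342926427 [ 0.62 -0.55 -1.55]
```

View pics/w5.png

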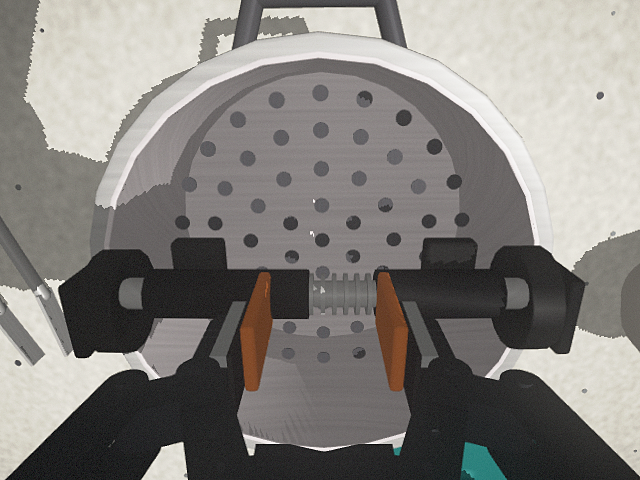

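Both pins, at (120,293) and (528,293), are inside the cup mouths and still centred. I'll finish opening and retreat.

Run:
```python
from ov import *
robot.set_gripper(.064); robot.pause(.3)
o=robot.observe();print(o["time"],o["gripper_width"],o["ft_force"].round(2))
robot.set_gripper(.085); robot.pause(.3)
cv2.imwrite("pics/w6.png",robot.grab_frame("wrist"))
o=robot.observe();print(o["time"],o["gripper_width"],o["ft_force"].round(2))
```

```text
11.7583 0.06382138729646417 [-0.53 -0.26 -0.43]
12.4583 0.0850149862519636 [-0.11  0.17  0.42]
```

View pics/w6.png

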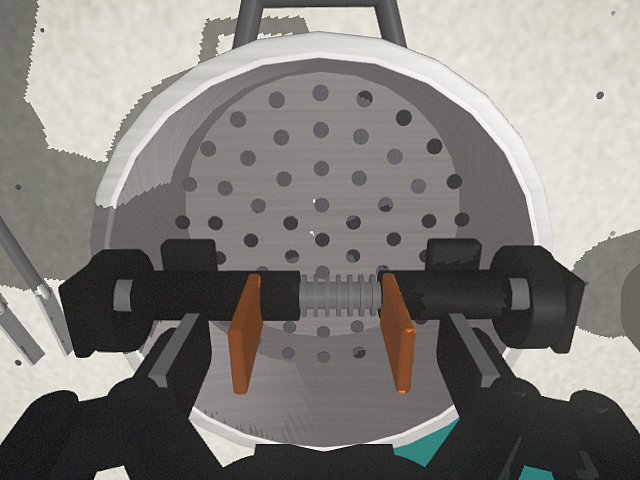

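The jaws are clear of the tabs at (245,335) and (397,335), and the handle stayed upright. I'll retreat and check from all the cameras.

Run:
```python
from ov import *
robot.line_to([.5334,-.2184,.38],vel=.12)
cal=robot.get_calibration("wrist");im=robot.grab_frame("wrist");s=robot.grab_frame("side")
import pickle;pickle.dump(cal,open("w7.pkl","wb"));cv2.imwrite("pics/w7.png",im);cv2.imwrite("pics/s7raw.png",s)
h=[.5334,-.2184,np.radians(-23),.105]
print(robot.observe()["time"])
crop(im,80,140,560,400,1.6,"pics/w7c.png")
cv2.imwrite("pics/s7.png",cv2.convertScaleAbs(cv2.resize(s[20:210,240:450],None,fx=3.5,fy=3.5,interpolation=cv2.INTER_CUBIC),alpha=1.6))
```

```text
14.0917
```

View pics/w7c.png

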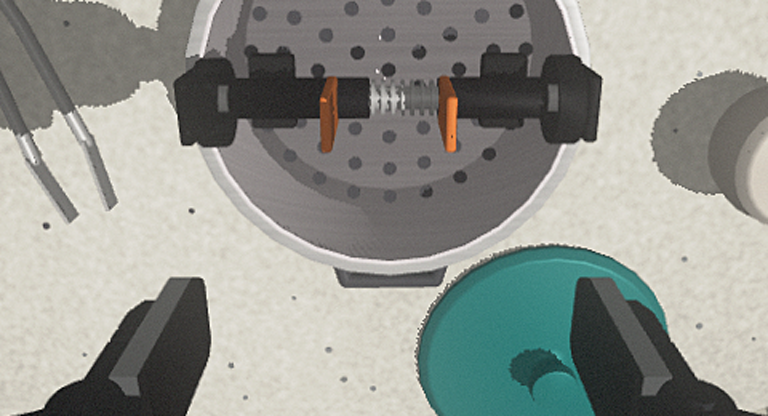

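View pics/s7.png

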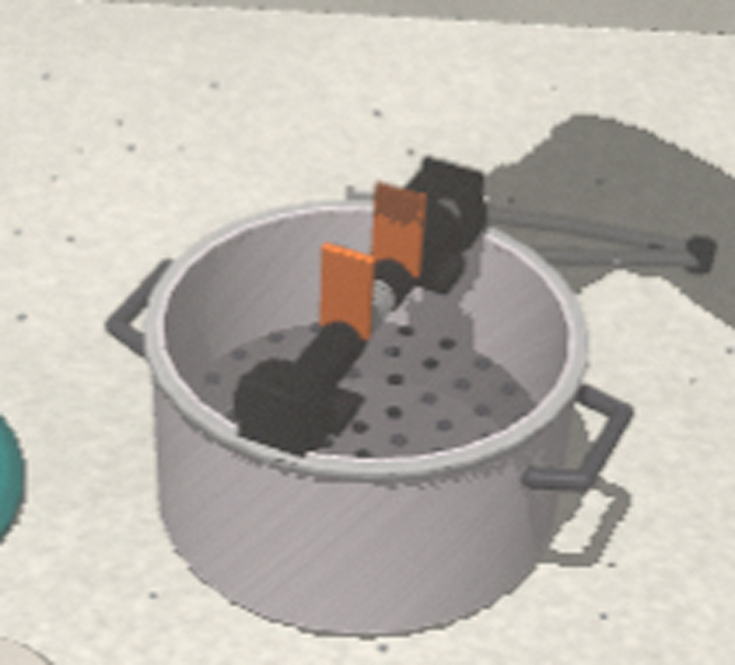

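The handle sits across the mouth with tabs up, at crop (328,115) and (448,115), and both pins inside the cups. A numeric check of squeeze, position and tilt:

```bash
python3 - <<'E'
from fit import *
import pickle;cal=pickle.load(open("w7.pkl","rb"))
f=lambda c:up(c,(80,140),1.6)
st=np.array([.533,-.218]);yaw=np.radians(-23);M=np.array([[np.cos(yaw),np.sin(yaw)],[-np.sin(yaw),np.cos(yaw)]])
def loc(c,z): return M@(at_z("wrist",f(c),z,cal)[:2]-st)
for z in(.170,.173):
    print("tab tops",z,loc((319,151),z).round(4),loc((457,151),z).round(4),"inner",loc((333,151),z).round(4),loc((446,151),z).round(4))
print("sleeve axis",loc((232,97),.125),loc((548,97),.125))
E
python3 - <<'E'
import cv2
im=cv2.imread("pics/w7.png");cv2.imwrite("pics/w7d.png",cv2.resize(im[180:250,260:390],None,fx=6,fy=6,interpolation=cv2.INTER_CUBIC))
E
```

```text
tab tops 0.17 [ 0.0135 -0.0329] [0.0136 0.0301] inner [ 0.0135 -0.0265] [0.0136 0.0251]
tab tops 0.173 [ 0.0125 -0.0325] [0.0125 0.0298] inner [ 0.0125 -0.0262] [0.0125 0.0248]
sleeve axis [-0.00030031 -0.08201786] [-0.00013834  0.08110596]
```

View pics/w7d.png

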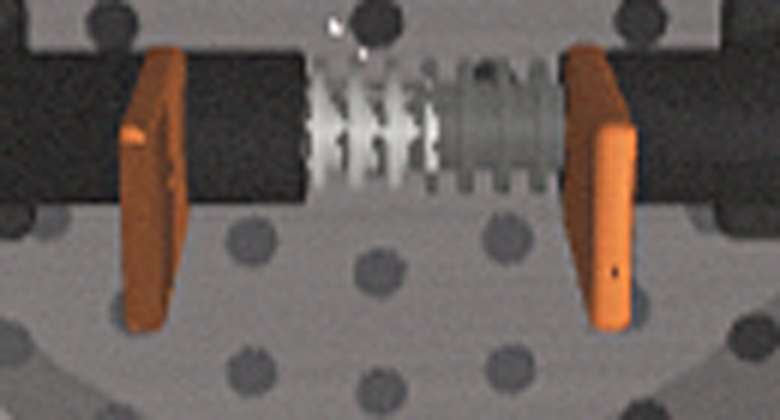

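Outer tab separation is about 62 mm, so the squeeze is about 4–5 mm. The bar axis is within 1 mm sideways and about 1 mm along the cups' line, and the tab edge at +13 mm means it stands upright. Handing in.

Run:
```python
from ov import *
o=robot.observe();print(o["time"],o["ft_force"].round(2))
crop(robot.grab_frame("top"),170,60,520,370,1.8,"pics/t8.png")
robot.job_done()
```

```text
14.0917 [-0.08  0.65 -0.53]
the job is handed in; nothing more can be done
```

View pics/t8.png

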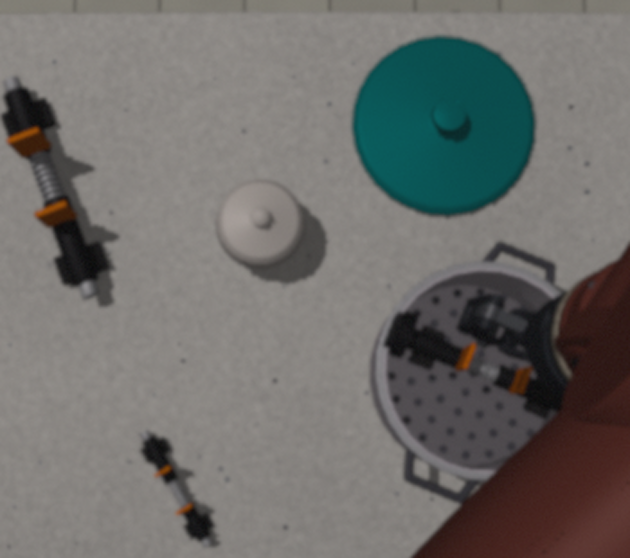

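The middle-sized handle is fitted across the basket, with both ends sprung into the cups. I handed the job in at about 14 s of the 40 s allowed; no verdict is reported.

I picked the handle that measured 188 mm over its pins; the other two measured 254 and 120 mm. I squeezed it to its stop, lowered it between the cups and let it out in small steps.

- **Seating:** my last camera measurements put the tabs about 62 mm over their outer faces, which is a squeeze of 4–5 mm. The bar is within about 1 mm of the steamer's centre both sideways and along the cups' line.
- **Attitude:** the tabs point straight up.
- **Surroundings:** the gripper was clear and the wrist force near zero. The top view shows the sugar bowl where it stood.

The seated height was judged from the pictures rather than measured separately. No check failed. The one disagreement was that the cups looked about 2 mm off my first fit, so I shifted 1.5 mm before lowering.

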